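Latch a hinged mould box shut

ROBOT

A 6-joint arm with a two-finger parallel gripper is mounted at the origin on the work surface. World frame = base frame: x ahead of the robot, y to its left, z up, the work surface at z = 0. Lengths are in m, angles in rad, forces in N, time in s.
With the tool pointing down it reaches from about 0.35 to 0.85 m from the base axis. Payload 8.1 kg.
Tool frame: the origin (TCP) lies between the finger pads; the fingertips stand 14 mm ahead of it and the grasp point (between the pads) lies 5 mm behind it (robot.tcp_to_tips is the z of the fingertips in the tool frame, in m); z points along the fingers, y is the line along which they close (so a half turn about z gives the same grasp; the last joint's range is limited). The gripper opens to 93 mm and grips with 3 to 60 N. Pads are 15 mm wide; open, the fingers measure 128 mm over their backs; the gripper's body (75 mm by 188 mm) begins 65 mm behind the grasp point.
Start: joints at [1.096, 0.13, 1.488, -0, 1.523, -0.085], TCP at [0.228, 0.555, 0.233] pointing down, gripper open.
Joint ranges: [-2.96, 2.96], [-0.89, 2.26], [0.02, 2.5], [-1.34, 4.48], [0, 2.73], [-2.66, 2.66]. Speed limits (rad/s): [2.39, 2.39, 2.79, 3.14, 3.14, 3.14].

INTERFACE

Orientations are given as a rotation vector (axis times angle).
In Python, from plant import sensors, read_camera, robot gives the robot as it stands.
- The arm moves only by the tool send_path, called after "Call:" as a command line: name --argument value ..., lists and objects as JSON in quotes. Schema: {"type":"object","properties":{"motion":{"type":"array","items":{"type":"object","properties":{"finger_gap":{"type":"number"},"x":{"type":"number"},"y":{"type":"number"},"z":{"type":"number"},"yaw":{"type":"number"}},"additionalProperties":false,"required":["finger_gap"]},"minItems":1,"maxItems":20},"force":{"type":"number"},"only":{"type":"string"},"quiet":{"type":"boolean"},"lines":{"type":"string"}},"required":["motion"],"additionalProperties":false}. motion is a list of rows, 1 to 20 of them, each an object with the fields finger_gap (the finger opening in m), x, y, z (the shift in shares of the most that a row can go, 1 being 50 mm), yaw (a turn about the tool's z in parts of the range, where 1.0 means 2 rad); a field left out counts as zero (the opening has to be given); each row shifts and turns the commanded pose from where the row before left it, along the tool's axes as they then stand; what a row does not reach is not made up. A row lasts 1/10 s, in which the tool goes at most 0.05 m and 0.15 rad, less where a joint would pass 70% of its speed; a pose out of reach is approached as far as the arm can. The fingers move at their own pace and stop on an object; force is the grip in N (left out, the last holds). Time passes only in rows, so rows that do not move let the fingers close. The tool returns the time, the measured TCP pose, the force, the opening and the grip force at its end. only (a regular expression) keeps the lines of the reply that match it, lines (a string "A,B") keeps lines A to B, and quiet returns only ok. Shift and turn numbers lie between -1 and 1, and a call with a number outside is refused. Input that does not fit is refused with a message, and nothing moves.
- sensors.read_state(): the state, without advancing time (a new reading comes with each control period).
- read_camera(name): name is "scene" or "side" or "wrist"; returns a dict with "image" (420x560x3 uint8, red, green, blue), "depth" (420x560 float32, m along the optical axis (not along the pixel's ray), 0 where there is no reading), "fx", "fy", "cx", "cy" (pixels), "dist" ([k1, k2, p1, p2, k3] as OpenCV has them; the pictures are not rectified), "R" (3x3) and "t" (3): a world point X has camera coordinates R X + t. Camera axes: x right, y down, z forward; pixel columns grow to the right and rows downward; lengths in m; the calibration is good to about 2 mm. A picture is of the moment at which its call begins.
- robot.close_job(): hands the job in; it is judged then, once.
The state is a dict: "t": time; "q": joint angles; "dq": joint speeds; "joint_torque": joint torques, N m; "tool_pos": TCP position; "orientation": TCP orientation; "force": force on the tool from outside, world axes, zero at the start; "wrist_torque": the same for the moment, N m; "opening": finger opening in m; "gripper_force": force on a finger pad.
Only numpy, scipy, OpenCV 4.12 (cv2) and the standard library are available. Lean on these libraries where they do the work, as an engineer would, in place of code of your own. Each camera call takes 0.05 s, during which the arm holds its last target. There are 200 camera calls.

TASK

Shut the mould box with its draw latch: bring the wire loop over the hook of the keeper and let it down into the channel behind it, feeling for the place rather than forcing it, then swing the red lever over, without bearing down hard on it, until it snaps flat and the two halves are drawn tight together. Leave the other things on the bench where they are.

Things in the scene. Friction and masses are not known exactly. Their poses are not given: they have to be found in the camera images.
- mould: Mould box, plywood with blue silicone blocks, 215 x 180 x 90 mm, screwed to the bench. Origin on the bench under the lever's pivot, z up, x along the parting line to the hinge end, y across it from lever side to keeper side. Fixed half y -80 to 35, moving half y 35 to 100, both x -45 to 170, flat tops at z 90. The latch lies on the tops along x = 0
- half: Moving half, carries the keeper; swings on an upright pin at x 170, y 35 of the mould (origin on the pin at the bench, axes as the mould's when shut). Its springy silicone face holds it about 3 mm ajar at the latch; some 12 N on the keeper shuts it
- half_edge (a point): Point on the moving half's top edge at the parting line, at the latch: y 35.8 in the mould's frame when shut, about 38.8 ajar
- keeper_mark (a point): Keeper's middle setting: the back face of its hook wall (y 0), at the height of the bar's centre when down in the channel (z 0, 11.5 above the box top). Axes as the half's. The keeper, a steel channel along x, 26 wide, is screwed down through slots up to 5.5 mm to either side in y; that setting is not measured: see it or feel for it
- keeper_lip (a point): Top of the hook's lip at the middle setting. Beyond the hook wall's back (wall 3 thick) the lip overhangs 4.5 in y, 3 thick, 1.5 over the bar; then a 7.5 wide opening; then the rear wall, 3 thick, its top 3.5 lower than the lip's. Bar's centre above keeper_mark: 9.5 on the lip, 6 on the rear wall, 0 in the channel; 2.5 in y from the wall's back when drawn under the lip
- loop: Latch's wire loop, 5 mm wire, 42 wide outside in x. Origin at the centre of its cross bar (along x); y points from lever to bar. At the start it stands tilted up over the keeper. Pinch the bar's two ends from above, one finger outside each; they stand clear of the keeper, which is 13 either side of x = 0. Stiff hinges hold loop and lever where they are left; they follow when drawn (under 5 N)
- loop_hinge (a point): Loop's hinge on the lever, 75 from the bar's centre, 20 from the lever's pivot. The loop's rear half slides in two spring sockets that give only above 14 N, 2 N per mm. With the lever at its stop 0 the bar reaches y 85 in the mould's frame
- lever_angle (a joint): Lever angle in rad about the mould's x: 0 leaning 40 degrees above level over the keeper side (stop), 0.87 upright, 2.443 flat on the lever side (stop). Slight friction holds it. With the loop hooked it pulls tight, hardest before 2.2 (dead centre), at most 10 N at the handle; past that it snaps down by itself
- lever: Latch lever, its outer part a red plastic grip, 22 wide in x, 8 thick in z, 28 to 64 from the pivot in y. Origin on the pivot axis, 14 above the top of the box; axes turn with the lever: y along the handle, -z the face to push on
- handle_push (a point): Point on the pushing face of the red grip, 50 from the pivot
- cup: White plastic mixing cup, 72 mm across, 85 high, loose; origin under its centre
- jar: Amber glass jar with black cap, 56 mm across, 85 high, loose; origin under its centre
- brush: Brush, 180 mm long, lying on the bench, loose; origin under its middle
- offcut: Dark wood offcut, 75 x 45 x 30 mm, loose; origin under its centre

How it is judged:
On the way:
1. the loop's cross bar is down in the keeper's channel, behind the hook, with the lever still up (z of loop in the frame of keeper_mark between -0.003 and 0.003 m and y of loop in the frame of keeper_mark between -0.005 and 0.017 m and value of joint lever_angle below 1.6 rad), for 0.2 s.
At the end, for the whole second after the job is handed in: The red lever lies down flat within about 3.5 degrees of its stop (joint over 2.38), the loop is hooked and pulls on the keeper with over 8 N, and the gap between the halves at the latch is within 1 mm of shut (value of joint lever_angle above 2.38 rad and y of half_edge in the frame of mould below 0.0368 m and contact force between loop and half above 8 N); the robot touches nothing.
It fails at once if the loop, while handled, is forced against the keeper with more than 18 N (contact force between loop and half above 18 N and contact force between the fingers and loop above 2 N).
It fails at once if the lever is pushed with more than 25 N on its way down (contact force between the fingers and lever above 25 N and value of joint lever_angle above 1.8 rad).
It fails at once if the cup, jar, brush or offcut is moved by more than 20 mm (distance of any of cup, jar, brush, offcut from where it was at the start of the episode above 0.02 m).
It also fails if it takes over 58 s, if anything falls off the work surface, if the arm or the gripper's body presses on something with over 40 N, if the wrist force passes 120 N, or if a joint passes its speed limit or range.

## Working session

There is one attempt and no reset: what is moved stays moved. The work goes in short steps, Python scripts to look and compute and a tool call to move; the robot and the scene stay as the last step left them, time stands still between calls to the robot, and variables do not carry over. Pictures are saved under pics/ and viewed, at most 13 in all, crops included, and the job is handed in when it is done.

```bash
mkdir -p pics; ls; cat > h.py <<'E'
import numpy as np, cv2
from plant import sensors, read_camera, robot
def snap(n,f):
    c=read_camera(n); np.savez('pics/'+f+'.npz',**{k:np.asarray(v) for k,v in c.items()})
    cv2.imwrite('pics/'+f+'.png',cv2.cvtColor(c['image'],cv2.COLOR_RGB2BGR)); return c
def load(f): return np.load('pics/'+f+'.npz')
def K(c): return np.array([[c['fx'],0,c['cx']],[0,c['fy'],c['cy']],[0,0,1]],float)
def ray(c,u,v):
    p=cv2.undistortPoints(np.array([[[u,v]]],float),K(c),np.asarray(c['dist'],float))[0,0]
    return np.array([p[0],p[1],1.])
def w(c,u,v,d=None):
    if d is None:
        a=c['depth'][int(v)-1:int(v)+2,int(u)-1:int(u)+2]; d=np.median(a[a>0])
    return c['R'].T@(ray(c,u,v)*d-c['t'])
def wz(c,u,v,z):
    d=c['R'].T@ray(c,u,v); o=-c['R'].T@c['t']; return o+d*(z-o[2])/d[2]
def px(c,X):
    return cv2.projectPoints(np.array([X],float),cv2.Rodrigues(np.asarray(c['R'],float))[0],np.asarray(c['t'],float),K(c),np.asarray(c['dist'],float))[0][0,0]
E
python3 - <<'E'
from h import *
a=snap('scene','s0');b=snap('side','d0');c=snap('wrist','w0')
im=np.hstack([cv2.imread(f'pics/{n}.png') for n in('s0','d0')])
cv2.imwrite('pics/a.png',cv2.resize(im,(800,300)))
print(sensors.read_state())
for x in(a,b,c): print(-x['R'].T@x['t'])
E
```

```text
pics
{'t': 0.15, 'q': array([ 1.09559303e+00,  1.31005221e-01,  1.48901993e+00, -2.47498893e-05,
        1.52300646e+00, -8.53881830e-02]), 'dq': array([ 0.00072685, -0.00308625, -0.00307506, -0.0013118 ,  0.00143208,
        0.00045627]), 'joint_torque': array([ 1.15189491e-04, -5.60477579e+01, -4.92336380e+01,  7.68587273e-02,
        3.04459606e-02, -1.06249678e-05]), 'tool_pos': array([0.22779889, 0.5546209 , 0.23182299]), 'orientation': array([-6.08376118e-01, -3.08174080e+00,  2.18258486e-03]), 'force': array([ 0.0741259 ,  0.09372804, -0.56746517]), 'wrist_torque': array([ 0.03318181, -0.0080889 , -0.04916173]), 'gripper_force': 0.0, 'opening': 0.09301687513526374}
[1.16045879 0.58073192 0.84760063]
[0.23216204 0.39866747 0.70733992]
[0.16614038 0.57987494 0.38301509]
```

View pics/s0.png

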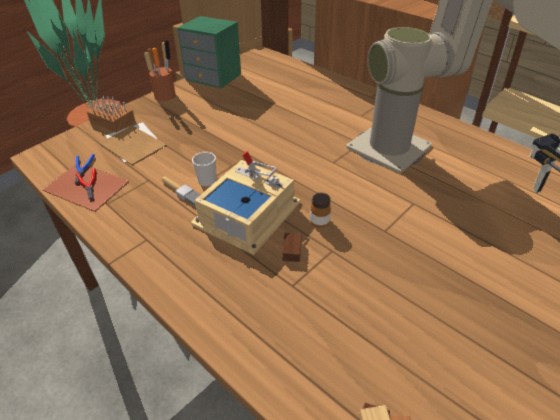

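View pics/d0.png

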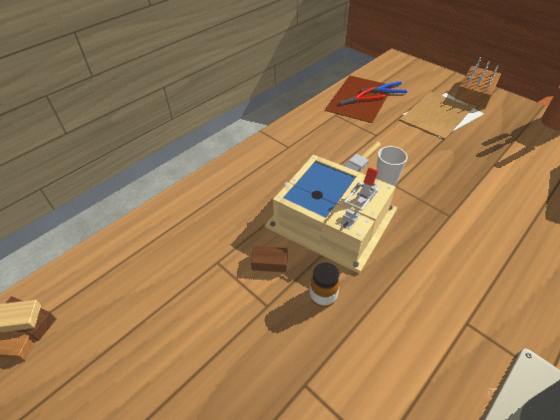

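The scene view shows the box at about (247,205), with the latch near (262,172), the cup at (205,168) and the jar at (320,208). The side view shows the box at (335,210), the red grip at (371,176) and the keeper at (350,215).

```bash
python3 - <<'E'
from h import *
a=cv2.imread('pics/s0.png')[140:250,185:335]; b=cv2.imread('pics/d0.png')[145:265,260:410]
a=cv2.resize(a,None,fx=5,fy=5,interpolation=cv2.INTER_CUBIC);b=cv2.resize(b,None,fx=5,fy=5,interpolation=cv2.INTER_CUBIC)
cv2.imwrite('pics/as.png',a);cv2.imwrite('pics/bs.png',b)
E
```

```text
(no output)
```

View pics/as.png

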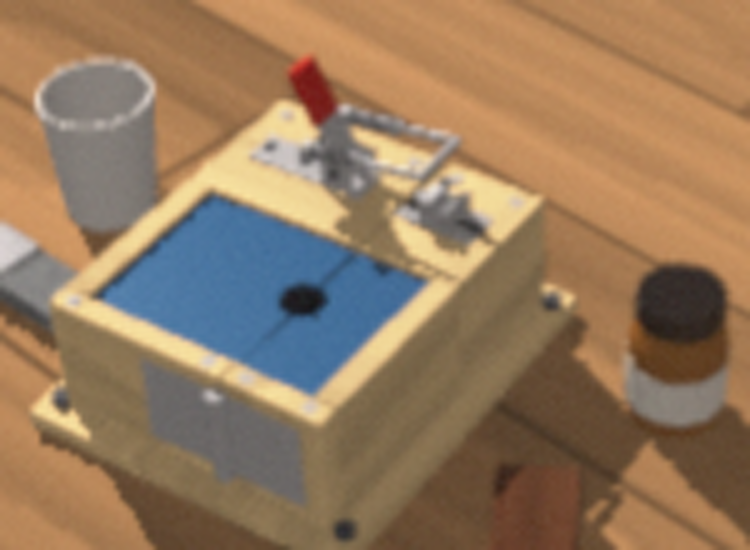

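View pics/bs.png

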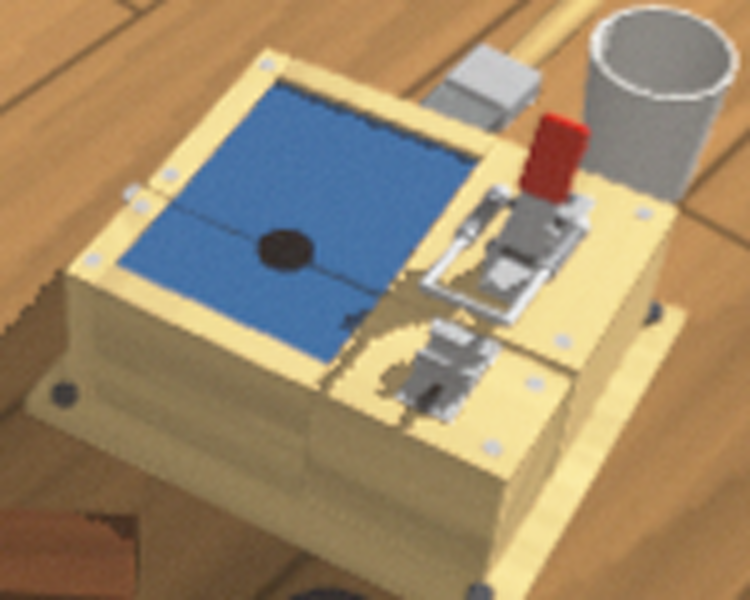

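View pics/w0.png

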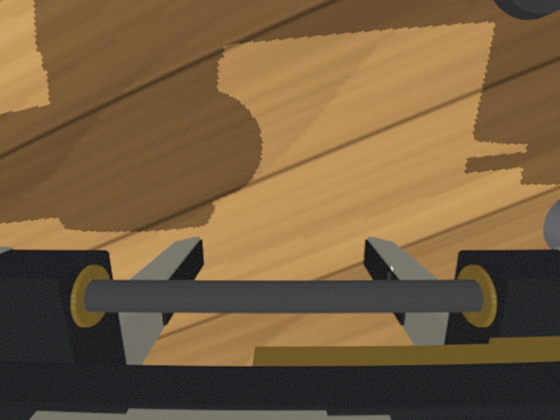

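```bash
cat > fit.py <<'E'
from h import *
from scipy.optimize import least_squares
s=load('s0');d=load('d0')
S=lambda u,v:(185+u/5-.4,140+v/5-.4)
D=lambda u,v:(260+u/5-.4,145+v/5-.4)
phi=-3/170
def mv(x,y):
    c,n=np.cos(phi),np.sin(phi); x-=.17;y-=.035
    return (.17+c*x-n*y,.035+n*x+c*y)
A=(.17,-.08);B=(-.045,-.08);C=mv(-.045,.1);E=mv(.17,.1)
obs=[(s,C,S(545,200)),(s,A,S(57,300)),(s,B,S(280,102)),(s,E,S(322,425)),(d,A,D(270,50)),(d,B,D(679,210)),(d,C,D(505,482)),(d,E,D(70,272))]
def T(p,x,y,z):
    c,n=np.cos(p[2]),np.sin(p[2]); return np.array([p[0]+c*x-n*y,p[1]+n*x+c*y,z])
f=lambda p:np.concatenate([px(c,T(p,*X,.09))-o for c,X,o in obs])
i=[wz(c,*o,.09) for c,X,o in obs]
O=i[5];ax=i[4]-i[5]
p0=[*O[:2],np.arctan2(ax[1],ax[0])]
if __name__=='__main__':
    for (c,X,o),q in zip(obs,i): print(X,q.round(4))
    r=least_squares(f,p0); print(r.x, r.fun.reshape(-1,2).round(2)); np.save('p.npy',r.x)
    p=r.x
    def tri(a,b):
        Pm=[np.hstack([c['R'],np.asarray(c['t']).reshape(3,1)]) for c in(s,d)]
        X=cv2.triangulatePoints(*Pm,ray(s,*a)[:2],ray(d,*b)[:2])[:,0]; return X[:3]/X[3]
    def loc(X):
        c,n=np.cos(p[2]),np.sin(p[2]);q=X[:2]-p[:2];return np.array([c*q[0]+n*q[1],-n*q[0]+c*q[1],X[2]])*1000
    for n,a,b in [('bar_mold+x',(420,178),(425,285)),('bar -x',(457,140),(512,322)),('grip top c',(300,65),(567,122)),('grip base',(322,115),(545,198))]:
        X=tri(S(*a),D(*b)); print(n,X.round(4),loc(X).round(1), px(s,X)-S(*a))
E
python3 fit.py
```

```text
(np.float64(-0.04381952407160262), np.float64(0.10378379987899299)) [ 0.4473 -0.0468  0.09  ]
(0.17, -0.08) [ 0.6867 -0.1837  0.09  ]
(-0.045, -0.08) [ 0.4833 -0.2259  0.09  ]
(np.float64(0.17114699928853136), np.float64(0.09998987915538933)) [ 0.6565 -0.0094  0.09  ]
(0.17, -0.08) [ 0.6857 -0.1847  0.09  ]
(-0.045, -0.08) [ 0.4774 -0.225   0.09  ]
(np.float64(-0.04381952407160262), np.float64(0.10378379987899299)) [ 0.4446 -0.045   0.09  ]
(np.float64(0.17114699928853136), np.float64(0.09998987915538933)) [ 0.653  -0.0098  0.09  ]
[ 0.50663583 -0.13973459  0.19104168] [[ 0.98 -0.45]
 [-1.11 -0.01]
 [ 1.18 -0.95]
 [ 0.33 -0.12]
 [-0.61 -0.79]
 [ 0.35 -0.46]
 [ 0.63 -0.14]
 [-1.13 -0.42]]
bar_mold+x [ 0.5146 -0.0776  0.1287] [ 19.7  59.5 128.7] [-0.03870579 -0.05172964]
bar -x [ 0.4768 -0.0857  0.1285] [-19.1  58.8 128.5] [0.05524118 0.0741929 ]
grip top c [ 0.5135 -0.1697  0.1584] [  1.1 -30.7 158.4] [0.07813837 0.12270335]
grip base [ 0.5097 -0.1577  0.1266] [ -0.4 -18.2 126.6] [0.35045034 0.51671563]
```

```bash
cat >> h.py <<'E'
from scipy.spatial.transform import Rotation as Ro
P=np.load('p.npy')
def m2w(x,y,z):
    c,n=np.cos(P[2]),np.sin(P[2]); x,y,z=x/1e3,y/1e3,z/1e3
    return np.array([P[0]+c*x-n*y,P[1]+n*x+c*y,z])
def w2m(X):
    c,n=np.cos(P[2]),np.sin(P[2]);q=X[:2]-P[:2];return np.array([c*q[0]+n*q[1],-n*q[0]+c*q[1],X[2]])*1000
def st():
    s=sensors.read_state();R=Ro.from_rotvec(s['orientation']).as_matrix()
    return s,R
def go(x,y,z):
    s,R=st(); return (R.T@(m2w(x,y,z)-s['tool_pos'])).round(4)
E
python3 - <<'E'
from h import *
s,R=st(); print(R.round(3)); c=load('w0'); print('cam in tool',(R.T@(-c['R'].T@c['t']-s['tool_pos'])).round(3),'view dir',(R.T@c['R'][2]).round(3))
mx=np.array([np.cos(P[2]),np.sin(P[2]),0]);print('mould x in tool',(R.T@mx).round(3), 'y',(R.T@np.array([-mx[1],mx[0],0])).round(3))
print(go(0,70,250), robot.tcp_to_tips)
for d in[('cup',(204,170),.0),('jar',(320,215),0)]: print(d, w2m(w(load('s0'),*d[1])))
E
```

```text
[[-0.925  0.38  -0.001]
 [ 0.38   0.925 -0.001]
 [ 0.    -0.001 -1.   ]]
cam in tool [ 0.067 -0.    -0.151] view dir [-0.24  -0.     0.971]
mould x in tool [-0.836  0.549 -0.001] y [ 0.549  0.836 -0.001]
[-0.4834 -0.4778 -0.0175] 0.014
('cup', (204, 170), 0.0) [  31.89218892 -166.81996632   65.25049643]
('jar', (320, 215), 0) [  7.15871207 214.34538395  47.20481948]
```

The rows are not in the units I measure in: shifts go in shares of 50 mm and turns go in shares of 2 rad. I convert before sending: 0.142 rad / 2 = 0.071.

Call:
send_path --motion '[{"finger_gap":0.07,"yaw":0.071},{"finger_gap":0.07,"yaw":0.071},{"finger_gap":0.07,"yaw":0.071},{"finger_gap":0.07,"yaw":0.071},{"finger_gap":0.07,"yaw":0.071},{"finger_gap":0.07,"yaw":0.07},{"finger_gap":0.07,"yaw":0.07}]'

```text
t: 0.85
tool_pos: [0.2279, 0.5548, 0.2322]
orientation: [2.006, 2.417, -0.001]
force: [-0.3, -0.2, 0.6]
opening: 0.0699
gripper_force: 0.0
```

Call:
send_path --motion '[{"finger_gap":0.07,"x":-0.95,"y":0.202,"z":-0.02},{"finger_gap":0.07,"x":-0.95,"y":0.202,"z":-0.02},{"finger_gap":0.07,"x":-0.95,"y":0.202,"z":-0.02},{"finger_gap":0.07,"x":-0.95,"y":0.202,"z":-0.02},{"finger_gap":0.07,"x":-0.95,"y":0.202,"z":-0.02},{"finger_gap":0.07,"x":-0.95,"y":0.202,"z":-0.02},{"finger_gap":0.07,"x":-0.95,"y":0.202,"z":-0.02},{"finger_gap":0.07,"x":-0.95,"y":0.202,"z":-0.02},{"finger_gap":0.07,"x":-0.95,"y":0.202,"z":-0.02},{"finger_gap":0.07,"x":-0.95,"y":0.202,"z":-0.02},{"finger_gap":0.07,"x":-0.95,"y":0.202,"z":-0.02},{"finger_gap":0.07,"x":-0.95,"y":0.202,"z":-0.02},{"finger_gap":0.07,"x":-0.95,"y":0.202,"z":-0.02},{"finger_gap":0.07,"x":-0.95,"y":0.202,"z":-0.02},{"finger_gap":0.07},{"finger_gap":0.07}]'

```text
t: 2.45
tool_pos: [0.4928, -0.0719, 0.246]
orientation: [-2.002, -2.419, 0.001]
force: [0.1, 0.9, 0.6]
opening: 0.07
gripper_force: 0.0
```

```bash
python3 - <<'E'
from h import *
c=snap('wrist','w1'); s,R=st(); print(w2m(s['tool_pos']), R.round(3), s['q'].round(2), s['t'])
mx=np.array([np.cos(P[2]),np.sin(P[2]),0]);print('mould x in tool',(R.T@mx).round(4))
E
```

```text
[ -0.63000055  70.25391726 246.1850962 ] [[-0.189  0.982 -0.001]
 [ 0.982  0.189  0.001]
 [ 0.001 -0.001 -1.   ]] [-0.25 -0.15  1.75  0.    1.55 -0.44] 2.5
mould x in tool [ 9.e-04  1.e+00 -9.e-04]
```

View pics/w1.png

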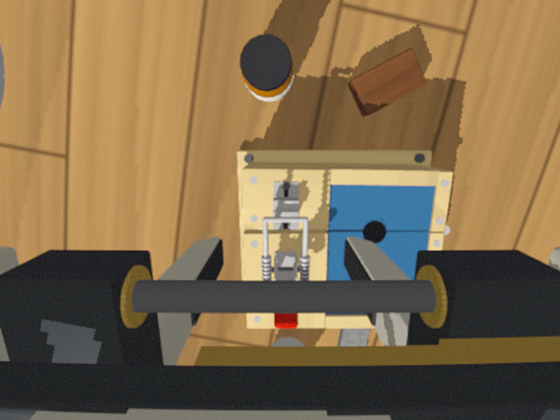

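The wrist view looks straight down on the latch: keeper at (287,200), loop bar at (286,218), red grip at (286,320). I'll enlarge that area.

```bash
python3 - <<'E'
from h import *
a=cv2.imread('pics/w1.png')[165:265,230:350]
cv2.imwrite('pics/w1c.png',cv2.resize(a,None,fx=6,fy=6,interpolation=cv2.INTER_CUBIC))
c=load('w1')
np.set_printoptions(linewidth=250)
for u in (281,287,293):
  print(u,[ (v,*(w2m(w(c,u,v,c['depth'][v,u]))[1:].round(1))) for v in range(176,236,1)])
E
```

```text
281 [(176, np.float64(94.5), np.float64(88.8)), (177, np.float64(93.7), np.float64(89.9)), (178, np.float64(92.7), np.float64(90.2)), (179, np.float64(91.5), np.float64(88.9)), (180, np.float64(90.5), np.float64(89.0)), (181, np.float64(89.5), np.float64(89.4)), (182, np.float64(88.8), np.float64(90.9)), (183, np.float64(87.6), np.float64(89.8)), (184, np.float64(86.9), np.float64(91.9)), (185, np.float64(85.8), np.float64(91.6)), (186, np.float64(84.7), np.float64(91.2)), (187, np.float64(83.6), np.float64(90.6)), (188, np.float64(82.4), np.float64(89.8)), (189, np.float64(81.8), np.float64(91.9)), (190, np.float64(80.8), np.float64(92.0)), (191, np.float64(79.8), np.float64(92.3)), (192, np.float64(78.5), np.float64(90.8)), (193, np.float64(77.5), np.float64(90.9)), (194, np.float64(76.5), np.float64(91.4)), (195, np.float64(75.4), np.float64(90.9)), (196, np.float64(74.5), np.float64(91.4)), (197, np.float64(73.6), np.float64(92.1)), (198, np.float64(73.4), np.float64(96.5)), (199, np.float64(73.6), np.float64(102.3)), (200, np.float64(72.8), np.float64(103.2)), (201, np.float64(7
[... 6001 characters left out ...]
4(131.6)), (220, np.float64(60.4), np.float64(131.8)), (221, np.float64(59.3), np.float64(131.1)), (222, np.float64(46.8), np.float64(91.1)), (223, np.float64(45.9), np.float64(91.8)), (224, np.float64(44.5), np.float64(90.7)), (225, np.float64(43.6), np.float64(91.1)), (226, np.float64(42.2), np.float64(90.3)), (227, np.float64(41.6), np.float64(91.9)), (228, np.float64(40.6), np.float64(92.0)), (229, np.float64(34.6), np.float64(76.3)), (230, np.float64(34.6), np.float64(79.9)), (231, np.float64(34.8), np.float64(84.2)), (232, np.float64(34.7), np.float64(87.3)), (233, np.float64(34.3), np.float64(89.5)), (234, np.float64(33.0), np.float64(88.9)), (235, np.float64(31.9), np.float64(89.1))]
```

View pics/w1c.png

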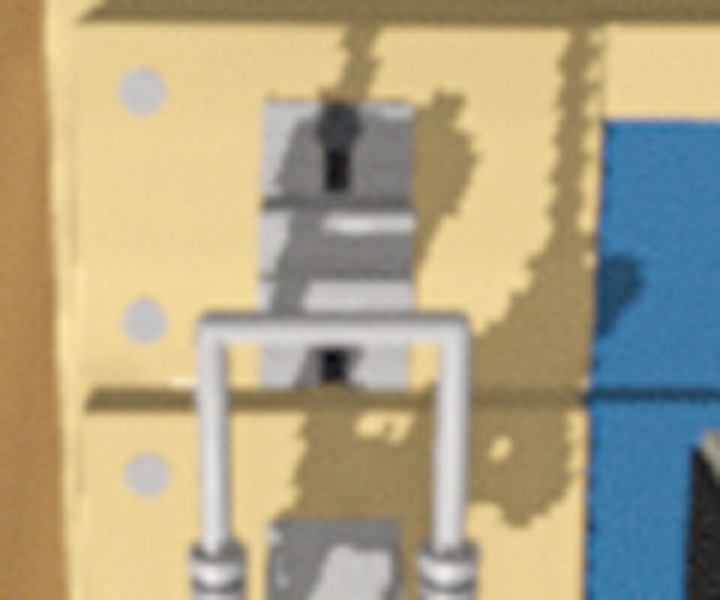

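The crop shows the keeper with its lip at rows 280–310 of the crop, the opening at 230–278 and the rear wall at 205–230; the loop bar is at about row 328, between x 200 and 468. By depth the opening centre is at mould y ≈ 66.6, and the bar is at y 61.5, z 129.4.

```bash
python3 - <<'E'
from h import *
c=load('w1')
for u,v in((264.5,219),(307,219),(286,219),(274,203),(299,203)): print(w2m(w(c,u,v,.0 or c['depth'][219,286] if v==219 else c['depth'][201,287])).round(1))
print(go(0,61.5,137))
E
```

```text
[-18.6  61.1 130.6]
[ 19.8  61.  130.6]
[  0.9  61.  130.6]
[-10.7  70.2 105. ]
[ 13.8  70.1 105. ]
[-0.0089  0.0007  0.1092]
```

Converted, 0.025 m is 0.5, 0.02 m is 0.4.

Call:
send_path --motion '[{"finger_gap":0.07,"x":-0.06,"y":0.01,"z":0.4},{"finger_gap":0.07,"x":-0.06,"y":0.01,"z":0.5},{"finger_gap":0.07,"x":-0.06,"y":0.01,"z":0.5},{"finger_gap":0.07,"z":0.5},{"finger_gap":0.07,"z":0.28},{"finger_gap":0.07}]'

```text
t: 3.1
tool_pos: [0.4945, -0.078, 0.1355]
orientation: [-1.995, -2.422, 0.002]
force: [0.1, 0.5, -0.0]
opening: 0.0702
gripper_force: 0.0
```

Call:
send_path --motion '[{"finger_gap":0.05},{"finger_gap":0.03},{"finger_gap":0.03},{"finger_gap":0.03},{"finger_gap":0.03}]' --force 20

```text
t: 3.6
tool_pos: [0.4962, -0.0797, 0.138]
orientation: [2.0, 2.423, -0.0]
force: [-1.1, -0.5, -0.0]
opening: 0.041
gripper_force: 20.0
```

```bash
python3 - <<'E'
from h import *
c=snap('wrist','w2');s,R=st(); print(w2m(s['tool_pos']), s['force'],s['opening'],s['t'])
b=snap('side','d2');e=snap('scene','s2')
A=cv2.resize(cv2.imread('pics/w2.png')[150:290,200:380],(540,420),interpolation=2)
B=cv2.resize(cv2.imread('pics/d2.png')[150:255,310:420],(440,420),interpolation=2)
cv2.imwrite('pics/m2.png',cv2.resize(np.hstack([A,B]),(800,343)))
E
```

```text
[  1.15482254  60.92099734 137.87070205] [-2.14187941  0.24175058  0.87995304] 0.04090749982055978 3.65
```

View pics/m2.png

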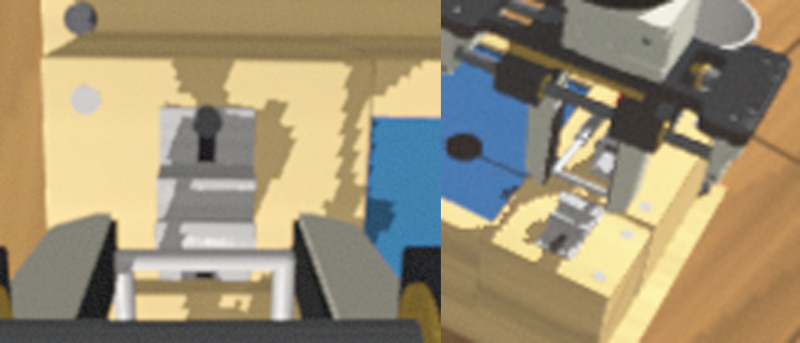

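Both pads pinch the bar ends: bar at about (205,262) in the left panel, and the opening at about (207,200) clearly visible. Next I measure the offset at this closer range.

```bash
python3 - <<'E'
from h import *
c=load('w2')
L=[]
for v in range(188,270):
    q=np.median([w2m(w(c,u,v,c['depth'][v,u])) for u in range(276,292,2)],axis=0); L.append((v,q[1].round(1),q[2].round(1)))
print(*[f'{a} {b} {d}' for a,b,d in L],sep='; ')
E
```

```text
188 92.5 89.2; 189 91.8 89.2; 190 91.2 89.7; 191 90.4 88.9; 192 89.7 89.0; 193 89.5 91.1; 194 89.0 92.2; 195 88.3 91.8; 196 87.6 91.8; 197 87.0 92.4; 198 86.4 92.6; 199 85.8 92.8; 200 85.0 92.2; 201 84.4 92.4; 202 83.7 92.3; 203 82.9 92.1; 204 82.2 91.7; 205 81.5 91.5; 206 80.7 91.1; 207 80.1 91.5; 208 79.5 91.7; 209 78.8 91.7; 210 78.1 91.9; 211 77.3 91.1; 212 76.7 91.5; 213 75.9 91.3; 214 75.2 91.1; 215 74.6 91.6; 216 73.8 91.0; 217 73.5 92.5; 218 73.6 95.5; 219 73.4 97.1; 220 73.4 99.5; 221 73.5 102.4; 222 73.3 103.9; 223 72.8 104.5; 224 72.0 104.0; 225 71.5 104.4; 226 70.6 103.7; 227 68.2 98.1; 228 67.7 98.7; 229 67.0 98.5; 230 66.3 98.4; 231 65.5 98.2; 232 65.0 98.5; 233 64.2 98.3; 234 63.5 98.2; 235 62.9 98.4; 236 62.2 98.5; 237 61.4 98.3; 238 60.6 98.0; 239 62.9 106.5; 240 62.5 107.2; 241 62.1 107.8; 242 61.3 107.6; 243 60.7 107.8; 244 60.1 107.8; 245 59.3 107.6; 246 58.6 107.4; 247 58.1 108.0; 248 57.4 107.9; 249 56.5 107.3; 250 56.1 107.9; 251 63.8 129.2; 252 63.6 130.3; 253 63.2 130.6; 254 62.7 130.8; 255 62.4 131.5; 256 61.6 131.0; 257 61.0 131.2; 258 60.5 131.4; 259 59.8 131.1; 260 42.1 91.0; 261 41.4 91.2; 262 40.9 91.9; 263 39.9 91.1; 264 34.5 80.6; 265 34.8 83.1; 266 34.7 84.6; 267 34.7 86.4; 268 34.6 87.8; 269 34.5 89.3
```

Converted, 0.003 m is 0.06, 0.002 m is 0.04.

Call:
send_path --motion '[{"finger_gap":0.03,"x":0.04,"z":0.06},{"finger_gap":0.03,"x":0.04,"z":0.06},{"finger_gap":0.03,"x":0.022,"z":0.06},{"finger_gap":0.03,"z":0.06},{"finger_gap":0.03,"z":0.04},{"finger_gap":0.03}]'

```text
t: 4.35
tool_pos: [0.4951, -0.0743, 0.1232]
orientation: [-1.999, -2.423, -0.0]
force: [-1.6, -0.3, 0.4]
opening: 0.0408
gripper_force: 20.0
```

```bash
python3 - <<'E'
from h import *
c=snap('wrist','w3');s,R=st(); print(w2m(s['tool_pos']), s['force'],s['opening'],s['t'])
L=[]
for v in range(205,280):
    q=np.median([w2m(w(c,u,v,c['depth'][v,u])) for u in range(276,292,2)],axis=0); L.append((v,q[1].round(1),q[2].round(1)))
print(*[f'{a} {b} {d}' for a,b,d in L if d>93 or a>240],sep='; ')
E
```

```text
[  1.08368267  66.48382148 123.32521579] [-1.96338437  0.78588534  0.97831038] 0.04125509992855206 4.4
233 73.4 94.5; 234 73.5 96.6; 235 73.2 97.9; 236 73.4 100.2; 237 73.5 102.3; 238 73.3 103.7; 239 72.9 104.2; 240 72.2 103.9; 241 71.6 104.2; 242 71.0 104.3; 243 68.3 98.4; 244 67.6 98.4; 245 66.9 98.2; 246 66.2 98.1; 247 65.6 98.0; 248 65.1 98.6; 249 64.3 98.2; 250 63.8 98.4; 251 63.1 98.5; 252 68.7 114.2; 253 68.4 115.0; 254 68.0 115.4; 255 67.7 116.1; 256 66.9 115.6; 257 66.7 116.5; 258 65.9 116.0; 259 65.1 115.5; 260 64.3 115.2; 261 60.4 107.5; 262 59.9 107.9; 263 59.2 107.7; 264 58.7 107.8; 265 58.1 107.9; 266 57.4 107.8; 267 56.7 107.7; 268 56.0 107.6; 269 55.1 107.0; 270 47.5 92.0; 271 46.6 91.5; 272 46.1 92.1; 273 45.1 91.4; 274 44.2 91.0; 275 43.7 91.5; 276 42.9 91.2; 277 42.1 91.2; 278 41.6 91.6; 279 40.6 91.0
```

Converted, 0.002 m is 0.04, 0.0015 m is 0.03.

Call:
send_path --motion '[{"finger_gap":0.03,"z":0.04},{"finger_gap":0.03,"z":0.03},{"finger_gap":0.03,"z":0.02},{"finger_gap":0.03}]'

```text
t: 4.8
tool_pos: [0.4952, -0.0747, 0.119]
orientation: [-1.999, -2.423, 0.0]
force: [-1.5, -1.3, 1.0]
opening: 0.0408
gripper_force: 20.0
```

Call:
send_path --motion '[{"finger_gap":0.03,"z":0.02},{"finger_gap":0.03,"z":0.02},{"finger_gap":0.03}]'

```text
t: 5.1
tool_pos: [0.4953, -0.0746, 0.117]
orientation: [1.999, 2.423, -0.0]
force: [-1.5, -2.4, 0.1]
opening: 0.0406
gripper_force: 20.0
```

Call:
send_path --motion '[{"finger_gap":0.03,"z":0.02},{"finger_gap":0.03}]'

```text
t: 5.3
tool_pos: [0.4953, -0.0746, 0.1161]
orientation: [2.0, 2.423, 0.0]
force: [-1.5, -1.9, 1.3]
opening: 0.0408
gripper_force: 20.0
```

Converted, 0.001 m is 0.02.

Call:
send_path --motion '[{"finger_gap":0.03,"z":0.02},{"finger_gap":0.03,"z":0.02},{"finger_gap":0.03}]'

```text
t: 5.6
tool_pos: [0.4952, -0.0746, 0.114]
orientation: [-1.999, -2.423, 0.0]
force: [-1.5, -2.4, 1.6]
opening: 0.0406
gripper_force: 20.0
```

Call:
send_path --motion '[{"finger_gap":0.03,"z":0.02},{"finger_gap":0.03,"z":0.02},{"finger_gap":0.03}]'

```text
t: 5.9
tool_pos: [0.4952, -0.0746, 0.112]
orientation: [-1.999, -2.423, 0.0]
force: [-1.7, -1.1, 0.0]
opening: 0.0405
gripper_force: 20.0
```

Call:
send_path --motion '[{"finger_gap":0.03,"z":0.02},{"finger_gap":0.03}]'

```text
t: 6.1
tool_pos: [0.4952, -0.0746, 0.111]
orientation: [-1.999, -2.423, 0.0]
force: [-1.8, -1.9, -0.1]
opening: 0.0406
gripper_force: 20.0
```

```bash
python3 - <<'E'
from h import *
c=snap('wrist','w4');s,R=st(); print(w2m(s['tool_pos']), s['force'],s['opening'],s['t'])
L=[]
for v in range(235,285):
    q=np.median([w2m(w(c,u,v,c['depth'][v,u])) for u in range(276,292,2)],axis=0); L.append((v,q[1].round(1),q[2].round(1)))
print(*[f'{a} {b} {d}' for a,b,d in L if d>93],sep='; ')
E
```

```text
[  1.19802994  66.13767967 111.0513984 ] [-0.50196543 -1.73607022  0.59974148] 0.04034113807647938 6.15
238 73.5 93.1; 239 73.4 94.6; 240 73.5 96.6; 241 73.4 98.0; 242 73.3 99.5; 243 73.4 101.2; 244 73.4 103.0; 245 73.3 104.1; 246 72.8 104.3; 247 72.2 104.3; 248 71.6 104.4; 249 70.9 104.0; 250 68.0 98.2; 251 67.4 98.2; 252 67.8 100.6; 253 67.5 101.5; 254 67.3 102.5; 255 66.9 102.8; 256 66.6 103.5; 257 66.0 103.5; 258 65.4 103.6; 259 64.9 103.8; 260 64.2 103.5; 261 61.2 98.0; 262 60.6 98.1; 263 59.9 97.9; 264 62.7 105.6; 265 62.7 106.9; 266 62.3 107.4; 267 61.9 107.8; 268 61.1 107.4; 269 60.8 107.9; 270 60.2 107.9; 271 59.5 107.8; 272 59.0 108.0; 273 58.4 108.0; 274 57.8 107.9; 275 57.2 107.9; 276 56.6 107.8; 277 56.0 107.8; 280 97.5 193.7; 281 97.6 194.6; 282 97.5 194.8; 283 97.1 194.6; 284 97.0 194.8
```

The bar is down in the channel: its top reads 103.6, between the lip and the rear wall. I'll hold it there briefly, then draw it gently under the lip.

Converted, -0.001 m is -0.02, 0.0003 m is 0.006.

Call:
send_path --motion '[{"finger_gap":0.03,"z":0.006},{"finger_gap":0.03},{"finger_gap":0.03},{"finger_gap":0.03,"x":-0.02},{"finger_gap":0.03,"x":-0.02},{"finger_gap":0.03}]'

```text
t: 6.75
tool_pos: [0.4955, -0.0762, 0.1106]
orientation: [-1.999, -2.423, -0.0]
force: [-2.1, 2.8, 0.5]
opening: 0.0407
gripper_force: 20.0
```

Call:
send_path --motion '[{"finger_gap":0.03,"x":-0.02},{"finger_gap":0.03,"x":-0.02},{"finger_gap":0.03}]'

```text
t: 7.05
tool_pos: [0.496, -0.0786, 0.1108]
orientation: [-2.0, -2.423, 0.0]
force: [-2.3, 1.9, 0.2]
opening: 0.0406
gripper_force: 20.0
```

```bash
python3 - <<'E'
from h import *
c=snap('wrist','w5');s,R=st(); print(w2m(s['tool_pos']), s['force'],s['opening'],s['t'])
L=[]
for v in range(235,285):
    q=np.median([w2m(w(c,u,v,c['depth'][v,u])) for u in range(276,292,2)],axis=0); L.append((v,q[1].round(1),q[2].round(1)))
print(*[f'{a} {b} {d}' for a,b,d in L if d>93],sep='; ')
E
```

```text
[  1.14540104  62.04827662 110.77155245] [-1.91885474  1.37765471  0.16044875] 0.041019713796703626 7.1
235 73.5 99.6; 236 73.5 101.2; 237 73.7 103.5; 238 73.2 103.7; 239 72.9 104.5; 240 72.3 104.4; 241 71.7 104.4; 242 71.0 104.0; 243 68.3 98.3; 244 67.7 98.3; 245 67.1 98.2; 246 66.5 98.3; 247 65.9 98.2; 248 65.4 98.6; 249 64.7 98.2; 250 63.9 97.7; 251 63.4 98.1; 252 63.8 100.5; 253 63.7 101.9; 254 63.4 102.7; 255 63.0 103.2; 256 62.4 103.1; 257 63.2 106.5; 258 63.0 107.3; 259 62.4 107.4; 260 62.1 108.0; 261 61.6 108.1; 262 60.9 107.8; 263 60.2 107.6; 264 59.8 108.1; 265 59.1 107.8; 266 58.6 107.9; 267 58.1 108.1; 268 57.2 107.6; 269 56.7 107.7; 270 56.1 107.8; 271 55.3 107.3; 280 93.5 193.8; 281 93.3 193.9; 282 93.2 194.3; 283 93.2 194.7; 284 93.1 195.0
```

Converted, -0.025 m is -0.5, -0.02 m is -0.4.

Call:
send_path --motion '[{"finger_gap":0.06},{"finger_gap":0.07},{"finger_gap":0.07},{"finger_gap":0.07,"z":-0.2},{"finger_gap":0.07,"z":-0.5},{"finger_gap":0.07,"z":-0.5},{"finger_gap":0.0,"z":-0.4},{"finger_gap":0.0},{"finger_gap":0.0},{"finger_gap":0.0}]' --force 20

```text
t: 8.1
tool_pos: [0.4955, -0.0784, 0.1898]
orientation: [-1.999, -2.422, 0.001]
force: [-0.5, 0.2, -0.3]
opening: 0.0426
gripper_force: 0.0
```

```bash
python3 - <<'E'
from h import *
c=snap('wrist','w6');b=snap('side','d6');s,R=st(); print(w2m(s['tool_pos']), s['force'],s['opening'],s['t'])
A=cv2.resize(cv2.imread('pics/w6.png')[170:330,200:380],(472,420),interpolation=2)
B=cv2.resize(cv2.imread('pics/d6.png')[140:245,320:420],(400,420),interpolation=2)
cv2.imwrite('pics/m6.png',cv2.resize(np.hstack([A,B]),(800,385)))
E
```

```text
[  0.47515383  62.43612305 189.48987794] [-0.06447741 -0.81179652  1.39897126] 0.034409288660724506 8.2
```

View pics/m6.png

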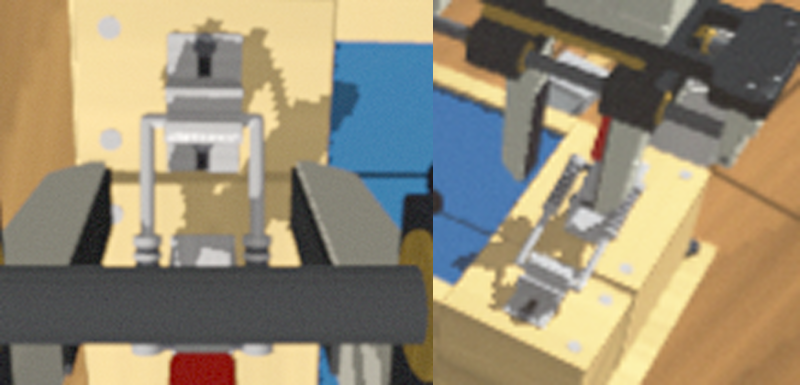

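The loop is hooked: its bar lies behind the lip at about (200,125) in the left panel and the wires run straight back to the lever. Next I close the fingers and approach the red grip from the keeper side.

Converted, -0.01 m is -0.2, -0.005 m is -0.1.

Call:
send_path --motion '[{"finger_gap":0,"x":-0.1,"z":0.04},{"finger_gap":0,"x":-0.2,"z":0.1},{"finger_gap":0,"x":-0.2,"z":0.1},{"finger_gap":0,"x":-0.2,"z":0.1},{"finger_gap":0,"x":-0.2,"z":0.1},{"finger_gap":0,"x":-0.1,"z":0.04},{"finger_gap":0}]'

```text
t: 8.9
tool_pos: [0.5053, -0.1284, 0.1662]
orientation: [-2.0, -2.421, 0.001]
force: [-0.9, -0.4, -0.7]
opening: 0.0006
gripper_force: 0.0
```

Call:
send_path --motion '[{"finger_gap":0,"x":-0.08},{"finger_gap":0,"x":-0.08},{"finger_gap":0,"x":-0.08},{"finger_gap":0,"x":-0.08},{"finger_gap":0}]'

```text
t: 9.4
tool_pos: [0.5087, -0.1438, 0.167]
orientation: [2.0, 2.423, 0.0]
force: [-0.2, 0.8, 0.5]
opening: 0.0004
gripper_force: 0.0
```

```bash
python3 - <<'E'
from h import *
s,R=st(); print(w2m(s['tool_pos']), s['force'],s['opening'],s['t'])
for a in range(105,176,5):
    r=np.radians(a);print(a,(np.array([7.5,118])+50*np.array([np.cos(r),np.sin(r)])+4*np.array([np.sin(r),-np.cos(r)])).round(1))
E
```

```text
[  1.28885536  -4.36981901 167.01068249] [-0.19456687  0.75455263  0.5238757 ] 0.0003811725903080685 9.4
105 [ -1.6 167.3]
110 [ -5.8 166.4]
115 [-10. 165.]
120 [-14.  163.3]
125 [-17.9 161.3]
130 [-21.6 158.9]
135 [-25.  156.2]
140 [-28.2 153.2]
145 [-31.2 150. ]
150 [-33.8 146.5]
155 [-36.1 142.8]
160 [-38.1 138.9]
165 [-39.8 134.8]
170 [-41.  130.6]
175 [-42.  126.3]
```

Converted, -0.0028 m is -0.056, -0.002 m is -0.04.

Call:
send_path --motion '[{"finger_gap":0,"x":-0.056,"z":0.02},{"finger_gap":0,"x":-0.056,"z":0.02},{"finger_gap":0,"x":-0.04,"z":0.018},{"finger_gap":0,"x":-0.04,"z":0.018},{"finger_gap":0,"x":-0.04,"z":0.02},{"finger_gap":0,"x":-0.04,"z":0.02},{"finger_gap":0}]'

```text
t: 10.1
tool_pos: [0.5112, -0.1569, 0.1609]
orientation: [2.0, 2.423, 0.0]
force: [1.2, 0.1, 1.1]
opening: 0.0006
gripper_force: 0.7
```

Call:
send_path --motion '[{"finger_gap":0,"x":-0.036,"z":0.024},{"finger_gap":0,"x":-0.036,"z":0.024},{"finger_gap":0,"x":-0.034,"z":0.026},{"finger_gap":0,"x":-0.034,"z":0.028},{"finger_gap":0,"x":-0.032,"z":0.03},{"finger_gap":0,"x":-0.032,"z":0.03},{"finger_gap":0}]'

```text
t: 10.8
tool_pos: [0.5131, -0.167, 0.1527]
orientation: [2.0, 2.423, -0.0]
force: [1.6, 0.3, 2.1]
opening: 0.0005
gripper_force: 0.8
```

```bash
python3 - <<'E'
from h import *
s,R=st(); print(w2m(s['tool_pos']), s['force'],s['opening'],s['t'])
E
```

```text
[  1.19346746 -27.97214541 152.7025002 ] [1.56660722 0.25728039 2.07172245] 0.0005181858067108182 10.8
```

Converted, 0.0018 m is 0.036, 0.0017 m is 0.034.

Call:
send_path --motion '[{"finger_gap":0,"x":-0.03,"z":0.03},{"finger_gap":0,"x":-0.03,"z":0.032},{"finger_gap":0,"x":-0.026,"z":0.034},{"finger_gap":0,"x":-0.026,"z":0.036},{"finger_gap":0}]'

```text
t: 11.3
tool_pos: [0.514, -0.1724, 0.1459]
orientation: [-1.999, -2.423, 0.001]
force: [1.2, -0.5, 1.6]
opening: 0.0009
gripper_force: 0.5
```

Call:
send_path --motion '[{"finger_gap":0,"x":-0.024,"z":0.036},{"finger_gap":0,"x":-0.024,"z":0.038},{"finger_gap":0,"x":-0.02,"z":0.038},{"finger_gap":0,"x":-0.02,"z":0.04},{"finger_gap":0}]'

```text
t: 11.8
tool_pos: [0.5147, -0.1766, 0.1382]
orientation: [-1.999, -2.423, 0.001]
force: [0.1, 0.6, -0.1]
opening: 0.0007
gripper_force: 0.1
```

```bash
python3 - <<'E'
from h import *
s,R=st(); print(w2m(s['tool_pos']), s['force'],s['opening'],s['t'])
b=snap('side','d7');e=snap('scene','s7')
B=cv2.resize(cv2.imread('pics/d7.png')[130:240,310:430],(440,403),interpolation=2)
A=cv2.resize(cv2.imread('pics/s7.png')[130:220,200:300],(448,403),interpolation=2)
cv2.imwrite('pics/m7.png',cv2.resize(np.hstack([A,B]),(800,363)))
E
```

```text
[  0.92320888 -37.75374231 138.20915982] [ 0.06343343  0.63619272 -0.12928617] 0.0007095367657810628 11.8
```

View pics/m7.png

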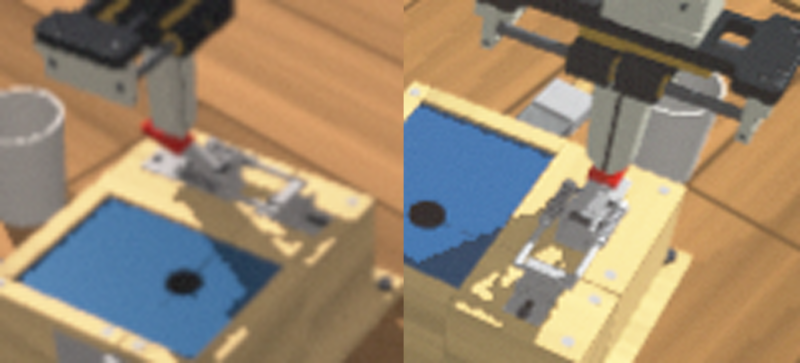

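The finger is on the red grip, but the bar looks to have come out in front of the keeper (left panel about (295,190)), and the force is low. I'll check by depth.

```bash
python3 - <<'E'
from h import *
c=snap('wrist','w7')
H,W=c['depth'].shape
# height map over mould frame
G={}
for v in range(0,300):
    for u in range(200,380):
        d=c['depth'][v,u]
        if d<=0 or d>.5: continue
        q=w2m(w(c,u,v,d))
        if abs(q[0]-.7)<8 and 30<q[1]<80: G.setdefault(v,[]).append(q)
print(*[f'{v} {np.median(g,axis=0)[1]:.1f} {np.median(g,axis=0)[2]:.1f}' for v,g in G.items()],sep='; ')
# wire side
G={}
for v in range(100,300):
    for u in range(200,380):
        d=c['depth'][v,u]
        if d<=0 or d>.5: continue
        q=w2m(w(c,u,v,d))
        if abs(q[0]-19.5)<1.5 and 0<q[1]<80 and q[2]>94: G.setdefault(v,[]).append(q)
print(*[f'{v} {np.median(g,axis=0)[1]:.1f} {np.median(g,axis=0)[2]:.1f}' for v,g in G.items()],sep='; ')
E
```

```text
44 79.9 95.2; 45 79.9 93.2; 46 79.7 91.6; 47 79.2 91.5; 48 78.6 91.7; 49 78.2 91.1; 50 77.6 91.2; 51 77.1 91.2; 52 76.5 91.2; 53 75.9 91.2; 54 75.3 91.4; 55 74.9 91.0; 56 74.3 91.1; 57 73.6 91.7; 58 73.1 91.2; 59 69.7 104.0; 60 69.1 104.3; 61 68.6 104.2; 62 68.1 104.3; 63 67.5 104.4; 64 67.1 103.8; 65 66.9 102.1; 66 67.1 98.9; 67 66.6 98.4; 68 66.1 98.1; 69 65.6 98.1; 70 65.1 97.9; 71 64.5 98.3; 72 63.9 98.5; 73 63.4 98.1; 74 62.9 98.1; 75 62.3 98.1; 76 61.7 98.3; 77 59.6 107.3; 78 59.0 107.8; 79 58.5 107.6; 80 57.9 107.9; 81 57.4 107.7; 82 56.9 107.8; 83 56.4 107.5; 84 55.9 107.7; 85 55.3 107.7; 86 54.8 107.4; 87 54.3 107.7; 88 53.7 107.9; 89 53.2 107.6; 90 52.7 107.4; 91 52.2 106.9; 92 52.2 102.9; 93 52.2 98.7; 94 52.2 94.2; 95 52.0 91.3; 96 51.3 91.5; 97 50.7 91.7; 98 50.2 91.6; 99 49.5 92.0; 100 48.9 92.1; 101 48.3 92.3; 102 47.8 91.6; 103 47.2 92.1; 104 46.6 91.7; 105 46.0 92.0; 106 45.4 92.0; 107 44.9 91.6; 108 44.3 91.4; 109 43.7 91.2; 110 43.1 91.6; 111 42.5 91.3; 112 41.9 91.4; 113 41.3 91.1; 114 40.7 91.0; 115 40.1 91.4; 116 39.5 91.3; 117 38.9 91.2; 118 38.3 91.5; 119 37.7
[... 811 characters left out ...]
39 25.7 106.5; 140 25.1 106.0; 141 24.6 105.9; 142 24.0 106.7; 143 23.4 105.9; 144 22.8 106.4; 145 22.3 106.9; 146 21.7 105.7; 147 21.1 105.9; 148 20.5 105.9; 149 19.9 106.0; 150 19.4 106.3; 151 18.8 105.8; 152 18.2 106.6; 153 17.6 106.2; 154 17.0 106.3; 155 16.4 105.4; 156 15.9 107.0; 157 15.5 109.2; 158 14.8 108.4; 159 14.3 109.0; 160 13.7 109.0; 161 13.1 108.8; 162 12.5 107.8; 163 11.9 108.1; 164 11.3 108.3; 165 10.7 107.8; 166 10.2 108.9; 167 9.6 108.8; 168 9.0 108.8; 169 8.5 109.5; 170 7.8 108.5; 171 7.2 108.2; 172 6.6 108.5; 173 6.0 108.2; 174 5.5 109.1; 175 5.0 109.7; 176 4.3 108.8; 177 3.8 109.2; 178 3.1 108.5; 179 2.5 108.7; 180 2.0 109.1; 181 1.3 108.4; 182 0.7 109.0; 183 0.2 109.7
```

Still hooked: no bar is in front of the keeper, and the keeper has been drawn 3.3 mm towards the lever, so the halves have closed. I'll continue gently.

The rows are not in the units I measure in: shifts go in shares of 50 mm and turns go in shares of 2 rad. I convert before sending: 0.0021 m is 0.042, 0.002 m is 0.04.

Call:
send_path --motion '[{"finger_gap":0,"x":-0.018,"z":0.04},{"finger_gap":0,"x":-0.016,"z":0.042},{"finger_gap":0}]'

```text
t: 12.25
tool_pos: [0.5152, -0.1783, 0.1343]
orientation: [-1.999, -2.423, 0.0]
force: [0.3, 0.5, 0.0]
opening: 0.0002
gripper_force: 0.0
```

Call:
send_path --motion '[{"finger_gap":0,"x":-0.012,"z":0.04},{"finger_gap":0,"x":-0.012,"z":0.042},{"finger_gap":0}]'

```text
t: 12.55
tool_pos: [0.5153, -0.1794, 0.1301]
orientation: [-1.999, -2.423, 0.0]
force: [-0.8, 0.5, -0.3]
opening: 0.0007
gripper_force: 0.0
```

Call:
send_path --motion '[{"finger_gap":0,"x":-0.008,"z":0.04},{"finger_gap":0,"x":-0.008,"z":0.04},{"finger_gap":0}]'

```text
t: 12.85
tool_pos: [0.5154, -0.1801, 0.1261]
orientation: [-1.999, -2.423, 0.0]
force: [0.3, -0.7, 0.2]
opening: 0.0006
gripper_force: 0.0
```

```bash
python3 - <<'E'
from h import *
s,R=st(); print(w2m(s['tool_pos']), s['force'],s['t'])
E
```

```text
[  0.974319   -41.29391212 126.0896658 ] [ 0.28905966 -0.67099248  0.17647899] 12.85
```

No contact force, so the lever has probably snapped already. I'll back off and look.

Converted, 0.04 m is 0.8, -0.03 m is -0.6.

Call:
send_path --motion '[{"finger_gap":0,"z":-0.6},{"finger_gap":0,"x":0.4,"z":-0.6},{"finger_gap":0,"x":0.8,"z":-0.6},{"finger_gap":0,"x":0.8,"z":-0.4},{"finger_gap":0},{"finger_gap":0}]'

```text
t: 13.45
tool_pos: [0.4971, -0.0815, 0.2373]
orientation: [1.996, 2.424, 0.001]
force: [-0.3, 0.0, -0.7]
opening: 0.0004
gripper_force: 0.0
```

```bash
python3 - <<'E'
from h import *
c=snap('wrist','w8'); s,R=st(); print(w2m(s['tool_pos']), s['force'],s['t'])
def prof(x0,hw,y0,y1):
    G={}
    for v in range(0,420):
        for u in range(180,400):
            d=c['depth'][v,u]
            if d<=0 or d>.5: continue
            q=w2m(w(c,u,v,d))
            if abs(q[0]-x0)<hw and y0<q[1]<y1: G.setdefault(v,[]).append(q)
    print(*[f'{np.median(g,axis=0)[1]:.1f} {np.median(g,axis=0)[2]:.1f}' for v,g in list(G.items())[::2]],sep='; ')
prof(.7,6,-75,-20); prof(.7,6,30,80)
A=cv2.imread('pics/w8.png')[100:400,150:410]
B=snap('side','d8'); B=cv2.resize(cv2.imread('pics/d8.png')[130:240,310:430],(327,300),interpolation=2)
cv2.imwrite('pics/m8.png',np.hstack([A,B]))
E
```

```text
[  1.13244297  58.43793282 236.2075091 ] [ 0.28960209 -0.30069468 -0.28590618] 13.5
-55.0 106.9; -57.2 107.2; -59.2 107.7; -61.8 107.3
79.7 91.9; 77.7 91.6; 75.7 91.6; 73.6 91.2; 71.7 91.3; 70.5 96.1; 70.1 103.8; 68.2 104.0; 65.0 98.1; 63.0 98.1; 61.1 98.4; 59.1 98.2; 59.3 107.6; 57.4 107.6; 55.5 108.1; 53.5 107.8; 47.5 92.4; 45.4 92.1; 43.0 91.0; 41.0 91.3; 39.0 91.7; 36.6 90.7; 33.9 89.0; 32.0 89.7; 68.5 222.2; 68.5 225.7; 68.5 229.0; 68.4 232.0; 68.4 234.9; 68.5 238.1; 68.4 240.9; 67.8 242.2; 67.8 244.8; 67.4 246.4; 67.3 248.9; 67.2 251.2; 67.1 253.3; 67.1 255.8; 67.0 257.7; 66.9 259.7; 67.0 262.0; 67.0 264.1; 66.7 265.4; 66.7 267.5; 66.6 269.2; 67.0 271.8; 57.3 282.5; 56.7 282.9; 55.3 282.1; 54.8 282.7; 53.7 282.4; 53.0 282.7; 51.7 282.2; 52.3 285.0; 64.9 303.9; 64.0 303.7; 63.4 303.9; 73.0 317.9; 72.0 317.4; 71.0 316.9; 71.4 318.2; 78.1 327.8; 80.0 336.6
```

View pics/m8.png

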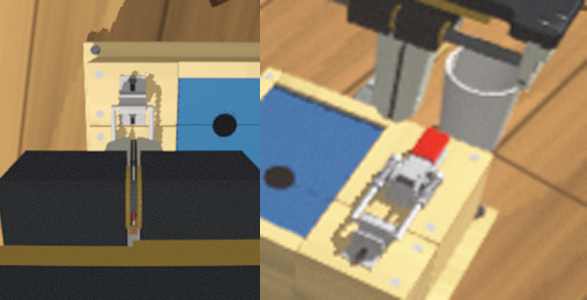

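The lever lies flat (its top reads 107–108 at y −55 to −62), the bar is under the lip, and the keeper is drawn in by 3.3 mm. Nothing is touched, so I hand in.

```bash
python3 -c "
from plant import robot
print(robot.close_job())"
```

```text
the job is handed in; nothing more can be done
None
```

I handed in the job with the mould box shut: the loop is hooked under the keeper's lip, the red lever has snapped flat, and the keeper moved in about 3.3 mm, which closes the gap. The pull on the keeper and the verdict were not shown to me, and I did not re-measure the other items on the bench.

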